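# Fetch the crank off its hook and wind the sample stage to the light gate

## Task

Lift the crank up and off its fork hook, set it fully down on the square shaft of the sample stage, and, keeping it on the shaft, wind it clockwise (seen from above) until the beaker on the carriage stands centred between the two posts of the light gate. Drive the beaker with the crank alone: do not push the beaker or its carriage by hand. Leave the crank fully seated on the shaft, let go of it, and leave the round key on its hook, the flask and the stopper undisturbed.

Things in the scene. Friction and masses are not known exactly. Their poses are not given: they have to be found in the camera images.
- crank_hub (a point): Middle of the crank's grip block: steel, 22 mm square, 41 mm tall (24 below to 17 above here), sides facing the crank's x and y. z is up the crank's axis, -x points along the arm to the knob. Arm and counterweight bar, 12 mm wide along x, lie 7 to 15 mm below. A 47 mm flange (24 to 29 mm below) hangs on a fork's two prongs, arm roughly to the robot; 0.26 kg. It leaves the fork straight up.
- crank_socket (a point): Centre of the lower end of the crank's sleeve (26 mm square, 26 mm long, below the flange), 55 mm below crank_hub; same axes. Here opens a square socket, 17 mm wide and 26 mm deep, sides facing the crank's x and y. While the crank hangs, the sleeve reaches down between the prongs, so lift it 35 mm or more to clear them.
- crank_knob (a point): Middle of the crank's black upright knob: 18 mm diameter, 38 mm tall, 60 mm from the crank's axis along its -x, 14 mm higher than crank_hub. It spins freely on its pin, so a gripper can hold it at constant yaw while the crank goes round. The arm's top is 21 mm below this point.
- shaft_top (a point): Top of the upright square shaft on the stage's grey gearbox (66 mm square). 14 mm wide, 10 mm in its last 4 mm; a shoulder 22 mm below this point, on which the seated crank's sleeve rests. x, y face the flats; the crank fits at any quarter turn, with 14 degrees of play either way. One clockwise turn (from above) drives the carriage 30 mm from the gearbox. Friction 0.05 N m; stays put.
- sample_mid (a point): Middle (half-way up) of the glass beaker, 66 mm diameter, 92 mm tall, standing between four pins on the carriage. It starts 150 mm from the shaft's axis, on the carriage's line of travel.
- gate: Light gate fixed on the stage: two slim posts with square grey heads, 110 mm apart along the gate's x, 92 mm tall. Origin mid-way between their feet, on the beaker's line of travel. +y points away from the gearbox; the beaker is centred when its middle has y = 0 in this frame. It starts 60 to 85 mm short; the carriage can travel 100 mm.
- carriage (a joint): Travel of the carriage along its rail in m, 0 at the start, growing away from the gearbox (0.030 per clockwise turn of the shaft).
- stand: White stand, base 130 x 250 mm, back panel 94 mm tall, with two steel fork hooks 65 mm either side of its middle along y, pointing to its -x (to the robot). Origin on the worktop, mid-way under the two hanging keys. Each fork has two 8 mm prongs with a 31 mm gap, tops 70 mm above the worktop; their tips, 38 mm in front of the origin, turn up 10 mm.
- round_key_mid (a point): Middle of the other key, which hangs in the other fork: a round black knob 42 mm across on a steel hub with no arm, 62 mm tall. Not needed; leave it hanging.
- flask: Conical glass flask, 92 mm diameter, 124 mm tall, behind the work; origin at the centre of its underside. A bystander.
- bung: Black rubber stopper, 34 mm diameter, 22 mm tall, near the front edge; origin at the centre of its underside. A bystander.
- carriage_mid (a point): Centre of the carriage's top face (aluminium plate 86 x 86 mm, 37 mm above the worktop), on which the beaker stands between four pins; axes as the gate's.
Mind the look-alikes: they are no part of the job. What is shaped like the part that bears sample_mid but blue or red is not meant.

How it is judged (in metres and radians):
On the way, in this order (a step that is already met when the one before it is completed fails the run):
1. the crank is lifted up and off its hook, clear of the stand (z of crank_socket in the frame of stand above 0.075 m and contact force between crank and stand below 0.1 N), for 0.1 s.
2. the crank is set fully down on the square shaft, upright (horizontal distance between crank_socket and shaft_top below 0.004 m and z of crank_socket in the frame of shaft_top below -0.017 m and angle between crank_socket's own z axis and vertical below 0.1 rad), for 0.2 s.
At the end, for the whole second after the job is handed in: The crank stands upright and fully seated on the shaft (within 4 mm of its axis and of its full depth), released and at rest; the beaker stands upright between the pins of its carriage, at rest, and centred between the gate's posts to within 6 mm along the rail; everything else is where it was (all of step 2 and y of sample_mid in the frame of gate between -0.006 and 0.006 m and angle between sample_mid's own z axis and vertical below 0.1 rad and horizontal distance between sample_mid and carriage_mid below 0.01 m and linear speed of crank below 0.02 m/s and velocity of joint carriage between -0.005 and 0.005 m/s); the robot touches nothing.
It fails at once if the robot pushes the beaker (contact force between any of the fingers, the arm and sample above 1 N).
It fails at once if the robot pushes the carriage (contact force between any of the fingers, the arm and carriage above 1 N).
It fails at once if the crank comes off the shaft while the carriage is under way (value of joint carriage above 0.01 m and z of crank_socket in the frame of shaft_top above -0.006 m).
It fails at once if the round key is disturbed (distance of round_key_mid from where it was at the start of the episode above 0.015 m).
It fails at once if the flask or the stopper is knocked away (distance of any of flask, bung from where it was at the start of the episode above 0.02 m).
It also fails if it takes over 72 s, if anything falls off the work surface, if the arm or the gripper's body presses on something with over 40 N, if the wrist force passes 120 N, or if a joint passes its speed limit or range.

## Robot

A 6-joint arm with a two-finger parallel gripper is mounted at the origin on a cart in front of the work surface, level with it; the furniture and walls round the work are solid. World frame = base frame: x ahead of the robot, y to its left, z up, the work surface at z = 0. Lengths are in mm, angles in rad, forces in N, time in s.
With the tool pointing down it reaches from about 275 to 1000 mm from the base axis. Payload 8.4 kg.
Tool frame: the origin (TCP) lies midway between the tips of the shut fingers; the grasp point (between the pads) lies 19 mm behind it; x points along the fingers, z is the direction in which the jaws open and shut, and the axes are right-handed (so a half turn about x gives the same grasp; the last joint's range is limited). The gripper opens to 85 mm and grips with 20 to 120 N. Pads are 22 mm wide; open, the fingers measure 114 mm over their backs; the gripper's body (76 mm by 85 mm) begins 54 mm behind the grasp point. The pads swing forward as they close: fully open they stand 13 mm farther back than shut.
Start: joints at [1.192, 0.353, 1.633, -0, 1.155, -0.002], TCP at [229.965, 581.157, 231.281] pointing down, gripper open.
Joint ranges: [-2.63, 2.63], [-0.92, 2.1], [0.06, 2.66], [-1.3, 4.44], [0, 2.69], [-3.02, 3.02]. Speed limits (rad/s): [2.22, 2.22, 2.79, 3.14, 3.14, 3.14].

## Interface

Orientations are given as [roll, pitch, yaw] about the fixed x, y, z axes, in that order (R = Rz(yaw) Ry(pitch) Rx(roll)).
In Python, from plant import bot, cams, workorder gives the robot as it stands.
- The arm moves only by the tool apply_moves, never from a script. Its argument "deltas" is a list of rows, each a list of 7 numbers: the shift along the tool's x, y, z in units of 8 cm (1.0 is 8 cm), then the turn, a rotation vector about the tool's x, y, z in units of 90 degrees (1.0 is 90 degrees), then the closure, from 0 (fully open) to 1 (shut). In form: [[tx, ty, tz, rx, ry, rz, claw], ...]. A call has 1 to 12 rows; each row is the pose to reach, as a shift and turn from the pose commanded when the call began, along the tool's axes at that moment; what a row does not reach only later rows make up. A row lasts 1/10 s, in which the tool goes at most 50 mm and 8.59 degrees, less where a joint would pass 70% of its speed; a pose out of reach is approached as far as the arm can. A call with a number of a shift or a turn outside -1 to 1 is refused whole. A call with a gripper value outside its range is refused whole. The fingers move at their own pace and stop on an object; "force" is the grip in N (left out, the last holds). Time passes only in rows, so rows that repeat a pose let the fingers close. It gives the time, the measured TCP pose, the force and the opening at its end, in the units of the state.
- bot.sense(): the state, without advancing time (a new reading comes with each control period).
- cams.grab_frame(name): name is "side" or "top" or "wrist"; returns (picture, depth): 480x640x3 uint8, red, green, blue; 480x640 float32, mm along the optical axis (not along the pixel's ray), 0 where there is no reading.
- cams.camera_model(name): a dict with "vfov" (degrees; the focal length in pixels is half the picture's height over the tangent of half this angle, whatever the lens; pixels are square), "cx", "cy" (the principal point, pixels), "k1" (the pictures are not rectified: a ray, as slopes to the right and down, at radius r is drawn at 1 + k1 r^2 times it, then the intrinsics apply), "eye" and "orientation" of the camera in the world. Camera axes: x right, y down, z forward; pixel columns grow to the right and rows downward; lengths in mm; the calibration is good to about 2 mm. A picture is of the moment at which its call begins: read the wrist's pose just before it. camera_model takes no time and is no camera call; for the wrist camera it gives the pose at the moment of the call.
- workorder.finish_job(): hands the job in, once; it reports no verdict.
The state is a dict: "clock": time; "joints": joint angles; "dq": joint speeds; "effort": joint torques, N m; "tcp_pos": TCP position; "tool_rot": TCP orientation; "force": force on the tool from outside, world axes, zero at the start; "moment": the same for the moment, N m; "width": finger opening in mm.
Only numpy, scipy, OpenCV 4.12 (cv2) and the standard library are available. Lean on these libraries where they do the work, as an engineer would, in place of code of your own. Each camera call takes 0.05 s, during which the arm holds its last target. There are 200 camera calls.

## Working session

There is one attempt and no reset: what is moved stays moved. The work goes in short steps, Python scripts to look and compute and a tool call to move; the robot and the scene stay as the last step left them, time stands still between calls to the robot, and variables do not carry over. Pictures are saved under pics/ and viewed, about 8 in all and at most 12, crops included, and the job is handed in when it is done.

Besides the shell and the picture viewer there is one more tool, called after "Emit:" by a JSON object that holds its "fn" and its "kwargs". apply_moves: Moves the arm, as the interface text tells. Its arguments: {"type":"object","properties":{"deltas":{"type":"array"},"force":{"type":"number"}},"required":["deltas"]}

```bash
mkdir -p pics
cat > h.py <<'E'
import numpy as np, cv2
from plant import bot, cams, workorder
from scipy.spatial.transform import Rotation as Ro
def K(n):
    c=cams.camera_model(n); f=240/np.tan(np.radians(c["vfov"])/2); return c,f
def rot(o):
    o=np.array(o,float)
    if o.shape==(3,3): return o
    return Ro.from_euler('xyz',o).as_matrix()
def ray(c,f,u,v):
    xd=(np.asarray(u,float)-c["cx"])/f; yd=(np.asarray(v,float)-c["cy"])/f
    x,y=xd,yd
    for _ in range(20):
        s=1+c["k1"]*(x*x+y*y); x,y=xd/s,yd/s
    return np.stack([x,y,np.ones_like(x)],-1)
def pts(c,f,u,v,d):
    return (ray(c,f,u,v)*np.asarray(d)[...,None])@rot(c["orientation"]).T+np.array(c["eye"])
def plane(c,f,u,v,z):
    r=ray(c,f,u,v)@rot(c["orientation"]).T; e=np.array(c["eye"])
    return e+r*((z-e[2])/r[...,2])[...,None]
def cloud(n,img_d=None):
    c,f=K(n); im,d=cams.grab_frame(n)
    vv,uu=np.mgrid[:480,:640]
    return c,f,im,d,pts(c,f,uu,vv,d)
E
python3 - <<'E'
from h import *
print(bot.sense())
for n in ("top","side"):
    c,f,im,d,P=cloud(n); print(n,c,f)
    cv2.imwrite(f"pics/{n}0.png",im[...,::-1]); np.savez(f"{n}0.npz",im=im,d=d,P=P)
print(cams.camera_model("wrist"))
E
```

```text
{'clock': 0.0, 'joints': array([ 1.19161944e+00,  3.53649342e-01,  1.63411597e+00,  1.27973968e-05,
        1.15517023e+00, -2.39666316e-03]), 'dq': array([ 1.50470729e-03,  3.85594513e-06, -3.21875212e-04,  7.07498359e-04,
        1.35402950e-03, -1.21823804e-03]), 'effort': array([ 4.04436596e-04, -6.05236602e+01, -3.42067981e+01, -1.09320201e-04,
        8.98338330e-03,  1.61349931e-05]), 'tcp_pos': array([229.78111262, 580.73816963, 230.56869245]), 'tool_rot': array([ 3.13048297,  1.56945339, -1.95869141]), 'force': array([-0.72322945,  0.09518887,  0.58273446]), 'moment': array([-0.00155096, -0.00307062,  0.04248878]), 'width': 85.48938815970217}
top {'vfov': 43.207772517142516, 'cx': 331.25122234267786, 'cy': 239.08714744152525, 'k1': -0.0863015299786235, 'eye': array([ 259.79232541,  -52.28882808, 1855.66434901]), 'orientation': array([-2.95998936,  0.00755098, -1.59956598])} 606.0507017803777
side {'vfov': 46.37791570868248, 'cx': 321.68493905695857, 'cy': 232.2893255427956, 'k1': -0.013375184462189495, 'eye': array([  335.03160675, -1199.70904945,   745.0669846 ]), 'orientation': array([-2.06112096, -0.02139037, -0.18257219])} 560.2601301538643
{'vfov': 69.03639606796969, 'cx': 317.76829195837433, 'cy': 245.65181257618406, 'k1': -0.005975342176541746, 'eye': array([160.8188209 , 608.85974662, 374.37888973]), 'orientation': array([2.84136368e+00, 9.79498373e-04, 1.19252003e+00])}
```

View pics/top0.png

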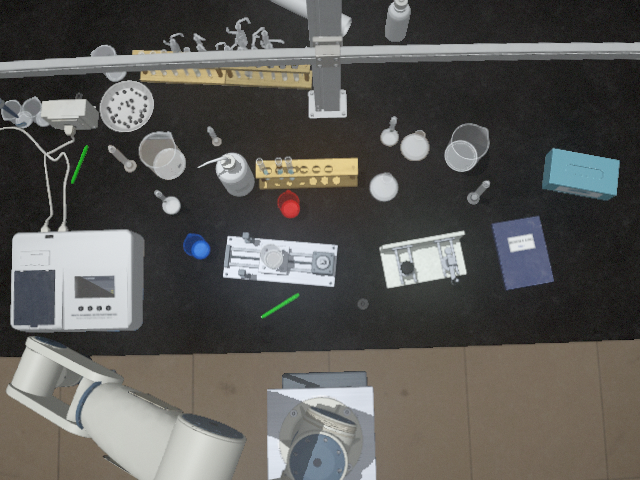

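View pics/side0.png

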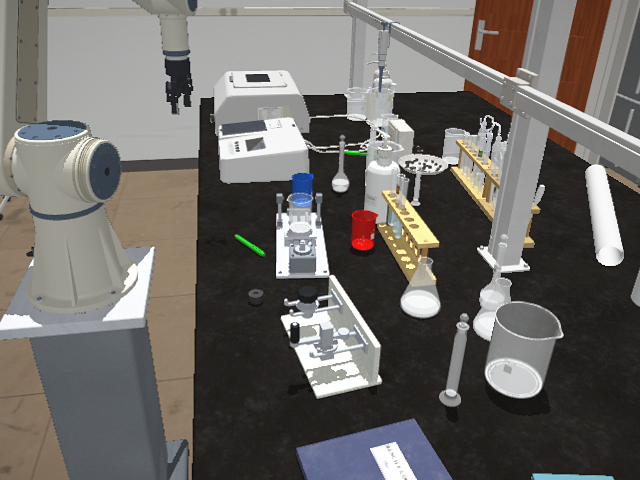

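The top view shows the stage at (280,262), with its gearbox and shaft at (322,262) and a clear beaker at (274,258). The white stand is at (423,260): the round key hangs at (407,267) and the crank at (452,265). The beaker candidates are clear (274,258), blue (197,245) and red (289,205). The clear one fits, because it stands on the carriage. I'll confirm with one enlarged crop and measure from depth.

Run:
```python
from h import *
D=np.load("top0.npz"); im,P=D["im"],D["P"]
a=cv2.resize(im[225:295,215:345],None,fx=6,fy=6,interpolation=cv2.INTER_CUBIC)
cr=cv2.resize(im[225:295,375:475],None,fx=6,fy=6,interpolation=cv2.INTER_CUBIC)
o=np.zeros((600,800,3),np.uint8); a=cv2.resize(a,(540,290)); o[:290,:540]=a; cr=cv2.resize(cr,(443,310)); o[290:,:443]=cr
cv2.imwrite("pics/crop1.png",o[...,::-1])
def show(r0,r1,c0,c1,s=3):
    print(r0,c0)
    for r in range(r0,r1,s): print(" ".join("%4d"%v for v in P[r,c0:c1:s,2]))
show(250,276,306,340,2); 
show(240,294,440,470,2)
# floor check
print(np.median(P[300:330,300:350,2]))
for n in ("side",):
    S=np.load("side0.npz"); Q=S["P"]
    m=(Q[...,2]>20)&(Q[...,0]>300)&(Q[...,0]<560)&(Q[...,1]<60)&(Q[...,1]>-480)
    print(m.sum(),[np.percentile(Q[m],p,axis=0).round() for p in (2,50,98)])
```

```text
250 306
   6    8    9    8   10    9   17    3   16    7   14   14   12   12   17    9   -2
   4    4    4    8   54   54   52   54   58   50    4   15   12   13   14    2    0
  17   19   17    6   51   57   64   46   58   58   52   61   50   65   59    4   -6
  21   20   15   24   46   55   59   48   56   51   56   57   53   53   52    2   -1
   6   13    3    6   58   55   62   62   66   58   54   56   60   59 1855    8   -4
   3    1    7   53   56   57   59   68   75   77   60   51   64   57   22    6   -2
  10   20   18   55   56   62   58   73   83   82   64   57   57   49   10    1   -6
  20   23   22   55   49   54   73   65   69   69   66   55   61   51   13    8    4
   8    7    8   55   56   60   61   59   61   54   57   55   48   54   10    2   -1
  11   12    4   57   63   56   50   53   57   61   60   52   57   62    5  -10   -2
  22   14   18   53   58   55   60   53   47   53   50   49   57   58   -1   -8    0
  23   19   16   53   56   52   61   46   56   54   59   49   55   56    7    1    2
   8    9   12    6   23   32   28   28   45   47   50   49   60   48   
[... 1458 characters left out ...]
-3   -1    2   -2   93  132  131  137    0    3   -1   -2   -2
  -1   -2    2   -5   -8    5  111  128  137  135    4   -4   -3   -2    1
   5  -12   -5    0    8    8   93  125  130  122    3    0    2    2   -4
  -1    5   -1    4    0    0   -1   83    0    2   -4   -5   -2    4   -4
  -2   -5   -9    0   -7    0    4   -1    2    2    0    0   -9   -1    3
  -7   -1    0   -5    7   -8    0   -4    1    1   -2   -1   -6   -2    0
  -1   -1    0    0    0   -4   -2    5   -1   -1    0   -4   -1   -1   -1
  -8    0    4   -1    5    0    5    0    1    1    2   -6    2   -1    4
-0.5371885914828454
3397 [array([ 398., -421.,   22.]), array([ 503., -282.,   75.]), array([558., -14., 125.])]
```

View pics/crop1.png

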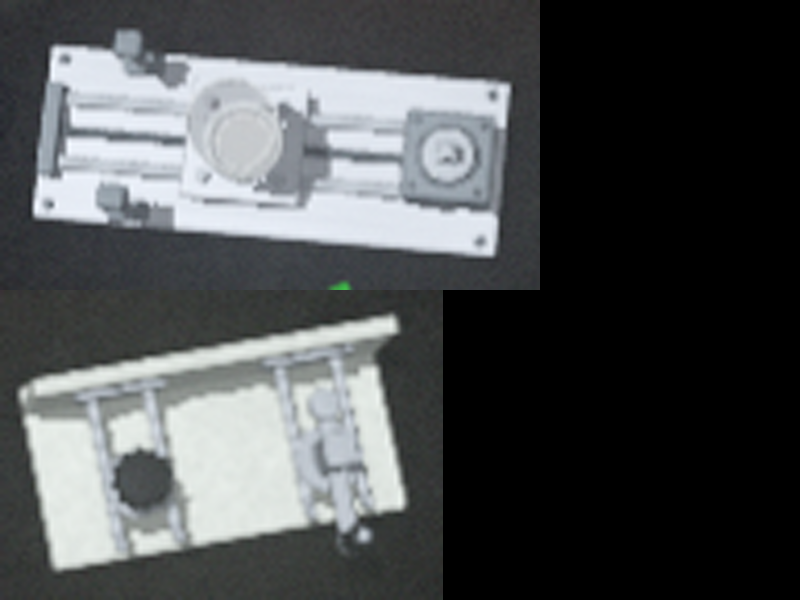

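The crop confirms the clear beaker on the carriage between the gate posts. It also shows the crank with its square hub, black knob and arm towards the robot, and the square shaft on the gearbox. Next I'll measure centroids.

Run:
```python
from h import *
D=np.load("top0.npz"); im,P=D["im"],D["P"]
c,f=K("top")
def cen(r0,r1,c0,c1,zlo,zhi,z=None):
    m=np.zeros((480,640),bool); m[r0:r1,c0:c1]=True
    m&=(P[...,2]>zlo)&(P[...,2]<zhi)
    m=m.astype(np.uint8); n,l,s,ct=cv2.connectedComponentsWithStats(m)
    i=1+np.argmax(s[1:,4]); v,u=np.nonzero(l==i)
    zz=np.median(P[l==i][:,2]) if z is None else z
    q=plane(c,f,u,v,zz); R=cv2.minAreaRect(q[:,:2].astype(np.float32))
    print(len(u),(u.mean().round(1),v.mean().round(1)),q.mean(0).round(1),"z",np.median(P[l==i][:,2]).round(1),R)
print("hub");cen(254,268,440,462,103,120)
print("knob");cen(270,288,448,466,115,145)
print("gearbox");cen(245,282,306,340,44,100,56)
print("shaft");cen(255,268,314,330,68,95)
print("baseplate");cen(230,292,215,345,6,200,14)
print("post1");cen(230,250,235,255,80,110)
print("post2");cen(260,285,230,255,80,110)
# side
S=np.load("side0.npz"); Q=S["P"]; ims=S["im"]
for nm,(r0,r1,c0,c1) in dict(hub=(312,345,315,338),knob=(318,345,286,302),shaft=(225,270,285,318)).items():
    q=Q[r0:r1,c0:c1].reshape(-1,3); 
    g=ims[r0:r1,c0:c1].reshape(-1,3)
    if nm=="knob": q=q[(g.max(1)<60)&(q[:,2]>40)]
    print(nm,[np.percentile(q,p,axis=0).round(1) for p in (3,50,97)])
```

```text
hub
57 (np.float64(450.8), np.float64(260.6)) [ 506.  -394.4  112.4] z 112.4 ((506.2984924316406, -394.8321533203125), (23.68620491027832, 20.592512130737305), 88.22440338134766)
knob
35 (np.float64(455.8), np.float64(279.7)) [ 447.7 -402.   129.6] z 129.6 ((447.7297668457031, -401.8182373046875), (18.060047149658203, 16.571815490722656), 42.23802947998047)
gearbox
481 (np.float64(322.6), np.float64(263.0)) [518.5 -20.3  56. ] z 56.8 ((518.5445556640625, -19.947608947753906), (65.90351867675781, 67.07547760009766), 83.95719146728516)
shaft
31 (np.float64(322.2), np.float64(262.2)) [518.  -19.3  75.3] z 75.3 ((518.1531372070312, -20.3945255279541), (30.93138313293457, 16.557723999023438), 75.66951751708984)
baseplate
4083 (np.float64(279.7), np.float64(261.0)) [534.7 112.4  14. ] z 17.3 ((540.0158081054688, 109.50592803955078), (353.7875061035156, 145.41067504882812), 83.1692886352539)
post1
50 (np.float64(245.8), np.float64(236.1)) [599.  203.9 100.5] z 100.5 ((599.26123046875, 204.64828491210938), (21.019641876220703, 18.04984474182129), 88.27181243896484)
post2
49 (np.float64(241.7), np.float64(272.5)) [491.2 216.7  98.6] z 98.6 ((491.1388854980469, 217.2239227294922), (20.5994815826416, 20.856168746948242), 89.74845123291016)
hub [array([ 487.6, -409.6,    9. ]), array([ 513.6, -392.7,   78.3]), array([ 555.9, -220.8,  117.4])]
knob [array([ 437.5, -415.5,   97.5]), array([ 444.1, -412.1,  116.7]), array([ 451.5, -407.4,  131.5])]
shaft [array([483.4, -56.3,   9.6]), array([520.5,   7.4,  39.7]), array([574.1, 135.6,  71.1])]
```

```bash
cat >> h.py <<'E'
def tool(yaw):  # matrix, x down, z (jaw) at horizontal angle yaw(deg)
    a=np.radians(yaw); x=np.array([0,0,-1.]); z=np.array([np.cos(a),np.sin(a),0]); return np.stack([x,np.cross(z,x),z],1)
def row(p,yaw,from_p=None,from_R=None):
    s=bot.sense(); R0=rot(s["tool_rot"]) if from_R is None else from_R
    p0=s["tcp_pos"] if from_p is None else from_p
    t=R0.T@(np.array(p)-p0)/80; r=Ro.from_matrix(R0.T@tool(yaw)).as_rotvec()/(np.pi/2)
    return t.round(3),r.round(3)
def jaw():
    R=rot(bot.sense()["tool_rot"]); return np.degrees(np.arctan2(R[1,2],R[0,2])),R
E
python3 - <<'E'
from h import *
y,R=jaw(); print(y); print(R.round(3))
for yy in (97.3,-82.7): print(row([506,-394,231],yy))
D=np.load("top0.npz");P=D["P"];im=D["im"]
for t in np.linspace(0,1,12):
    p=np.array([230,581])+t*np.array([276,-975])
    m=(np.hypot(P[...,0]-p[0],P[...,1]-p[1])<70)&(P[...,2]<600); print(p.round(), np.percentile(P[m][:,2],99).round() if m.any() else None)
# stand top check
c,f=K("top");m=(im.max(2)<45)&(P[...,2]>85)&(P[...,2]<125);m[:255]=0;m[280:]=0;m[:,:395]=0;m[:,420:]=0
v,u=np.nonzero(m);print("roundkey",u.mean(),v.mean(),np.median(P[m],axis=0))
E
```

```text
68.41296952702358
[[-0.    -0.93   0.368]
 [-0.001  0.368  0.93 ]
 [-1.    -0.    -0.001]]
(array([ 8.000e-03, -7.693e+00, -1.006e+01]), array([-0.321, -0.001, -0.   ]))
(array([ 8.000e-03, -7.693e+00, -1.006e+01]), array([ 1.679e+00, -0.000e+00,  1.000e-03]))
[230. 581.] 599.0
[255. 492.] 599.0
[280. 404.] 594.0
[305. 315.] 10.0
[330. 226.] 11.0
[355. 138.] 16.0
[381.  49.] 16.0
[406. -39.] 13.0
[ 431. -128.] 24.0
[ 456. -217.] 108.0
[ 481. -305.] 109.0
[ 506. -394.] 130.0
roundkey nan nan [nan nan nan]<stdin>:10: RuntimeWarning: Mean of empty slice.
  ret = ret.dtype.type(ret / rcount)
  return _methods._mean(a, axis=axis, dtype=dtype,
  ret = um.true_divide(
```

Emit:
{"fn": "apply_moves", "kwargs": {"deltas": [[0,-0.385,-0.5,0,0,0,0],[0,-0.77,-1,0,0,0,0],[0,-0.77,-1,0,0,0,0]]}}

```text
clock: 0.4
tcp_pos: [258.0, 478.7, 230.3]
tool_rot: [-3.013, 1.566, -1.82]
force: [0.1, 0.3, -0.1]
width: 85.2
```

Emit:
{"fn": "apply_moves", "kwargs": {"deltas": [[0,-0.385,-0.5,0,0,0,0],[0,-0.77,-1,0,0,0,0],[0,-0.77,-1,0,0,0,0]]}}

```text
clock: 0.7
tcp_pos: [285.8, 382.4, 230.7]
tool_rot: [-3.036, 1.568, -1.845]
force: [-0.8, 0.0, -0.4]
width: 85.5
```

Emit:
{"fn": "apply_moves", "kwargs": {"deltas": [[0,-0.385,-0.5,0,0,0,0],[0,-0.77,-1,0,0,0,0],[0,-0.77,-1,0,0,0,0]]}}

```text
clock: 1.0
tcp_pos: [313.9, 286.1, 231.0]
tool_rot: [-2.998, 1.569, -1.808]
force: [0.1, 1.0, -0.5]
width: 85.8
```

Emit:
{"fn": "apply_moves", "kwargs": {"deltas": [[0,-0.385,-0.5,0,0,0,0],[0,-0.77,-1,0,0,0,0],[0,-0.77,-1,0,0,0,0]]}}

```text
clock: 1.3
tcp_pos: [342.3, 189.5, 231.3]
tool_rot: [-2.587, 1.57, -1.397]
force: [-0.3, 0.7, -0.1]
width: 85.4
```

Emit:
{"fn": "apply_moves", "kwargs": {"deltas": [[0,-0.385,-0.5,0,0,0,0],[0,-0.77,-1,0,0,0,0],[0,-0.77,-1,0,0,0,0]]}}

```text
clock: 1.6
tcp_pos: [370.8, 92.6, 231.5]
tool_rot: [-1.941, 1.569, -0.752]
force: [0.0, -0.1, 0.1]
width: 85.6
```

Emit:
{"fn": "apply_moves", "kwargs": {"deltas": [[0,-0.385,-0.5,0,0,0,0],[0,-0.77,-1,0,0,0,0],[0,-0.77,-1,0,0,0,0],[0,-0.77,-1,0,0,0,0]]}}

```text
clock: 2.0
tcp_pos: [397.7, -1.0, 231.2]
tool_rot: [0.509, 1.57, 1.7]
force: [-0.4, -0.4, -0.2]
width: 85.5
```

Run:
```python
from h import *
c,f,im,d,P=cloud("wrist"); cv2.imwrite("pics/w1.png",im[...,::-1]); np.savez("w1.npz",im=im,P=P,d=d,c=c)
print(c["eye"],c["orientation"],bot.sense()["tcp_pos"],jaw()[0])
```

```text
[328.71779615  27.01353257 375.00014818] [ 2.84171375e+00 -9.17264608e-04  1.18964918e+00] [ 3.97282519e+02 -2.42060404e-01  2.31166243e+02] 68.35822743241505
```

View pics/w1.png

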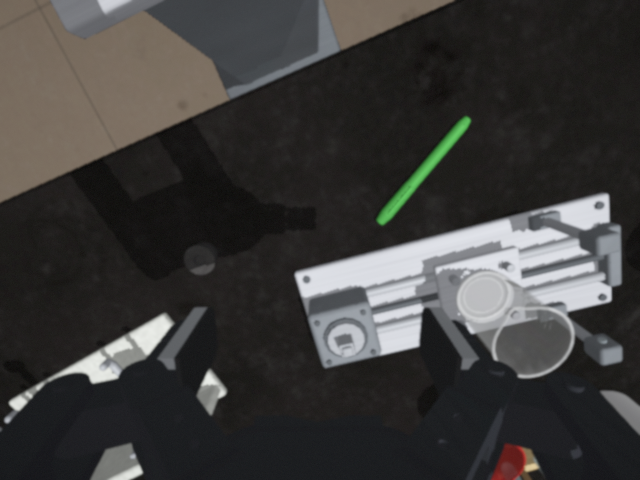

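The wrist view shows the whole stage: gearbox at (346,335) with the square shaft at (345,342), beaker rim at (533,341), and gate heads at (610,255) and (604,347). I'll measure these.

Run:
```python
from h import *
W=np.load("w1.npz",allow_pickle=True); im,P,d=W["im"],W["P"],W["d"]; c=W["c"].item(); _,f=K("wrist")
for nm,ctr,rad,zlo,zhi in (("gearbox",(518,-20),55,48,62),("ring",(518,-20),30,62,200),("head1",(599,204),40,85,120),("head2",(491,217),40,85,120),("rim",(538,130),60,100,145)):
    m=(np.hypot(P[...,0]-ctr[0],P[...,1]-ctr[1])<rad)&(P[...,2]>zlo)&(P[...,2]<zhi)
    m[:,:]&=True
    v,u=np.nonzero(m); z=np.median(P[m][:,2]); q=plane(c,f,u,v,z); R=cv2.minAreaRect(q[:,:2].astype(np.float32))
    print(nm,len(u),q.mean(0).round(1),"z",z.round(1),np.percentile(P[m][:,2],[10,90]).round(1),[np.round(x,1) for x in R])
for r in range(322,360,2): print(r," ".join("%3d"%x for x in P[r,320:372,2][::2]))
cv2.imwrite("pics/w1c.png",cv2.resize(im[300:375,300:400],(800,600),interpolation=cv2.INTER_CUBIC)[...,::-1])
```

```text
gearbox 2676 [515.6 -18.2  57. ] z 57.0 [53.9 60.1] [array([519. , -19.3]), array([65. , 68.4]), np.float64(83.6)]
ring 921 [521.8 -19.8  63.6] z 63.6 [62.5 82.7] [array([521.5, -19.8]), array([36.5, 37.6]), np.float64(28.4)]
head1 804 [598.5 201.3  99.8] z 99.8 [ 88.7 103.6] [array([598.4, 201.4]), array([42.3, 24.2]), np.float64(30.9)]
head2 925 [490.4 213.  101.2] z 101.2 [ 88.9 103.5] [array([490.3, 212.6]), array([31.9, 25.1]), np.float64(82.6)]
rim 4204 [542.5 132.2 117.5] z 117.5 [103.8 130. ] [array([540.9, 130.6]), array([89.4, 65.1]), np.float64(31.5)]
322  57  57  56  57  57  57  58  59  60  59  59  60  59  58  60  60  59  60  60  58  56  56  57  57  57  56
324  56  58  56  57  57  59  60  60  59  58  62  62  62  62  63  62  62  60  59  59  59  56  57  57  56  57
326  56  56  57  57  58  59  59  59  63  63  63  64  63  61  62  62  62  62  62  58  60  60  58  57  57  57
328  57  57  56  59  60  60  61  62  63  63  62  62  65  63  63  62  62  63  63  62  60  60  60  57  57  56
330  57  57  56  59  59  58  64  63  64  62  62  62  62  63  62  63  63  63  63  63  61  60  60  57
[... 820 characters left out ...]
  81  82  81  80  62  62  62  63  60  59  57  55  57
348  57  56  57  57  60  63  62  62  63  62  80  82  83  83  84  84  80  73  62  63  61  59  56  56  57  57
350  57  57  56  58  59  60  64  63  63  63  80  85  84  85  86  84  80  80  61  62  59  57  57  56  56  57
352  56  56  57  57  56  60  60  61  62  63  80  84  85  84  84  85  83  79  63  60  56  56  56  57  57  58
354  56  57  57  57  57  56  57  60  61  63  63  81  86  86  84  86  83  81  60  57  58  56  56  57  56  58
356  55  55  57  58  57  57  57  57  56  59  60  81  83  85  84  59  61  57  57  57  58  56  57  56  57  56
358  54  55  57  56  55  58  56  57  57  57  57  58  56  56  57  57  58  57  57  56  56  55  55   0   1   0
```

View pics/w1c.png

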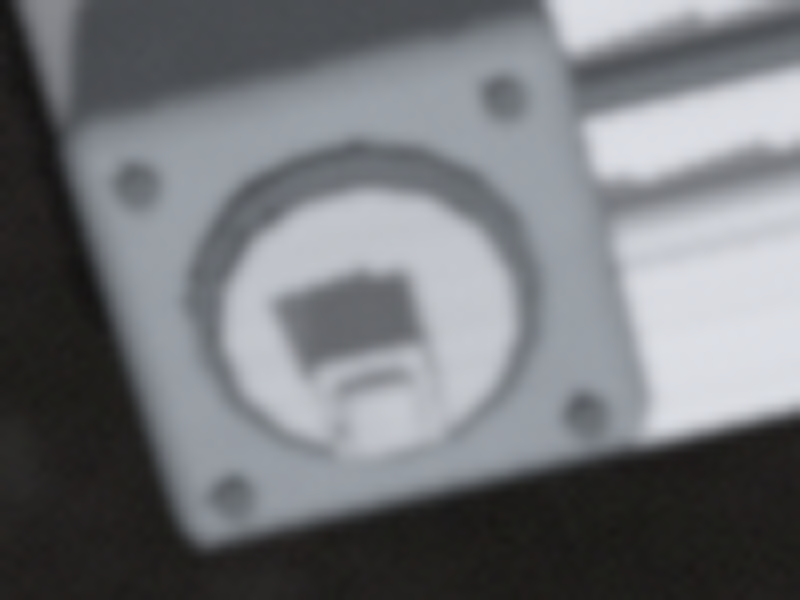

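Run:
```python
from h import *
W=np.load("w1.npz",allow_pickle=True); c=W["c"].item(); _,f=K("wrist")
def p(a,b,z): return plane(c,f,300+a/8-.44,300+b/8-.44,z)
print("top",p(380,418,85)); print("ring",p(371,328,63))
a,b=p(275,300,63),p(410,272,63); print(a,b,np.linalg.norm(a-b),np.degrees(np.arctan2(*(b-a)[1::-1])))
g=[p(78,130,57),p(545,18,57),p(640,435,57),p(195,545,57)];print(np.mean(g,0)); 
for i in range(4): e=g[(i+1)%4]-g[i];print(np.linalg.norm(e),np.degrees(np.arctan2(e[1],e[0])))
```

```text
top [521.6368574  -19.68910017  85.        ]
ring [523.36968622 -19.66005291  63.        ]
[514.98900749 -29.58056483  63.        ] [517.59546695 -12.22292099  63.        ] 17.552248595968674 81.46015388143364
[521.19040799 -19.26665312  57.        ]
60.78389273160647 83.09129623562629
62.5395338361762 -7.833854668840462
61.07473621568151 -95.67598685273367
63.858260993605576 171.93693961349499
```

The shaft top is at about (521.6,-19.7,85) by wrist and (518.5,-20) by the top view, with flats at about -7°. Now I'll go to the crank for a close look.

Emit:
{"fn": "apply_moves", "kwargs": {"deltas": [[0,-0.23,-0.44,0,0,0,0],[0,-0.46,-0.877,0,0,0,0]]}}

```text
clock: 2.25
tcp_pos: [405.9, -78.1, 231.4]
tool_rot: [-0.21, 1.57, 0.989]
force: [1.1, 0.7, -0.0]
width: 85.9
```

Emit:
{"fn": "apply_moves", "kwargs": {"deltas": [[0,-0.23,-0.44,0,0,0,0],[0,-0.46,-0.877,0,0,0,0]]}}

```text
clock: 2.45
tcp_pos: [414.6, -157.9, 231.3]
tool_rot: [-0.328, 1.57, 0.869]
force: [0.4, -0.1, 0.1]
width: 85.4
```

Emit:
{"fn": "apply_moves", "kwargs": {"deltas": [[0,-0.23,-0.44,0,0,0,0],[0,-0.46,-0.877,0,0,0,0]]}}

```text
clock: 2.65
tcp_pos: [423.4, -236.8, 231.3]
tool_rot: [-0.245, 1.57, 0.952]
force: [1.1, 0.2, -0.2]
width: 85.3
```

Emit:
{"fn": "apply_moves", "kwargs": {"deltas": [[0,-0.23,-0.44,0,0,0,0],[0,-0.46,-0.877,0,0,0,0]]}}

```text
clock: 2.85
tcp_pos: [432.2, -315.6, 231.2]
tool_rot: [-0.084, 1.57, 1.112]
force: [1.4, 0.2, -0.7]
width: 85.5
```

Emit:
{"fn": "apply_moves", "kwargs": {"deltas": [[0,-0.23,-0.44,-0.09,0,0,0],[0,-0.46,-0.877,-0.18,0,0,0],[0,-0.46,-0.877,-0.27,0,0,0],[0,-0.46,-0.877,-0.321,0,0,0],[0,-0.46,-0.877,-0.321,0,0,0]]}}

```text
clock: 3.35
tcp_pos: [440.7, -393.1, 230.9]
tool_rot: [0.085, 1.57, 1.786]
force: [0.7, 0.2, -0.6]
width: 85.6
```

Run:
```python
from h import *
c,f,im,d,P=cloud("wrist"); cv2.imwrite("pics/w2.png",im[...,::-1]); np.savez("w2.npz",im=im,P=P,d=d,c=c)
print(c["eye"],bot.sense()["tcp_pos"],jaw()[0],bot.sense()["joints"])
for nm,ctr,rad,zlo,zhi in (("hub",(506,-394),26,109,122),("knob",(447,-402),18,115,140)):
    m=(np.hypot(P[...,0]-ctr[0],P[...,1]-ctr[1])<rad)&(P[...,2]>zlo)&(P[...,2]<zhi)
    v,u=np.nonzero(m); z=np.median(P[m][:,2]); q=plane(c,f,u,v,z); R=cv2.minAreaRect(q[:,:2].astype(np.float32))
    print(nm,len(u),u.mean(),v.mean(),q.mean(0).round(1),"z",z.round(1),[np.round(x,1) for x in R])
```

```text
[ 367.04962538 -402.90556712  374.62000545] [ 440.53426939 -393.15798917  230.99178825] 97.32829085364007 [-7.31428807e-01  3.00318120e-01  1.70932229e+00  4.87603998e-04
  1.13255047e+00 -2.43033501e+00]
hub 706 302.4164305949009 313.71388101983 [ 506.  -397.3  116.8] z 116.8 [array([ 506. , -397.6]), array([24.8, 21.3]), np.float64(7.4)]
knob 526 301.2319391634981 249.1958174904943 [ 446.1 -404.6  131.1] z 131.1 [array([ 446.1, -404.4]), array([17.1, 20.9]), np.float64(82.7)]
```

View pics/w2.png

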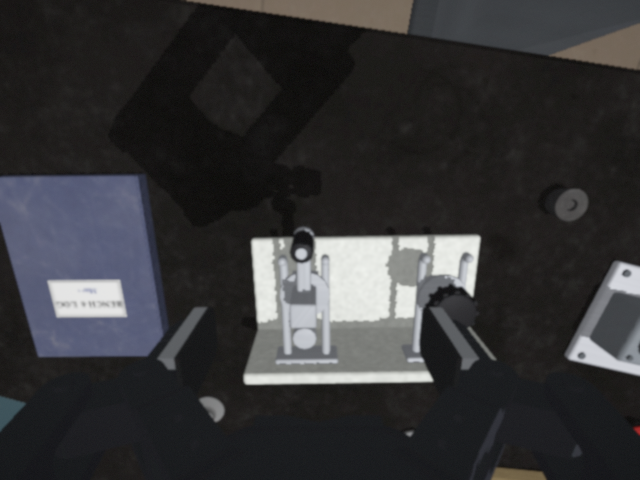

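The close view shows the crank hub at (302,314), the knob at (301,249) and the round key at (448,305). Hub is at (506,-397,100) with crank yaw about 7°. Descending to grip it.

Emit:
{"fn": "apply_moves", "kwargs": {"deltas": [[0.3,-0.5,-0.08,0,0,0,0],[0.6,-0.807,-0.14,0,0,0,0],[0.93,-0.807,-0.14,0,0,0,0],[0.93,-0.807,-0.14,0,0,0,0]]}}

```text
clock: 3.8
tcp_pos: [504.0, -394.8, 153.2]
tool_rot: [0.75, 1.564, 2.449]
force: [0.1, 0.3, 0.0]
width: 85.4
```

Emit:
{"fn": "apply_moves", "kwargs": {"deltas": [[0.3,0,0,0,0,0,0],[0.6,0,0,0,0,0,0],[0.93,0,0,0,0,0,0],[0.93,0,0,0,0,0,0],[0.93,0,0,0,0,0,0]]}}

```text
clock: 4.3
tcp_pos: [504.9, -397.7, 83.7]
tool_rot: [-2.28, 1.571, -0.582]
force: [-0.2, -0.7, 0.3]
width: 85.4
```

Run:
```python
from h import *
s=bot.sense();print(s["tcp_pos"],s["force"],jaw()[0])
c,f,im,d,P=cloud("wrist");np.savez("w3.npz",im=im,P=P,d=d,c=c)
m=(np.hypot(P[...,0]-506,P[...,1]+396)<26)&(P[...,2]>110)&(P[...,2]<125)
v,u=np.nonzero(m);q=plane(c,f,u,v,117.);print(len(u),u.mean(),v.mean(),q.mean(0),cv2.minAreaRect(q[:,:2].astype(np.float32)))
cv2.imwrite("pics/w3.png",im[...,::-1])
```

```text
[ 504.92777797 -397.69553364   83.7461062 ] [-0.21796128 -0.65861609  0.33208113] 97.27758103941635
3417 318.98361135498976 351.97249048873283 [ 505.60507089 -397.20939697  117.        ] ((505.45947265625, -397.22344970703125), (25.434093475341797, 21.63693618774414), 7.299948215484619)
```

View pics/w3.png

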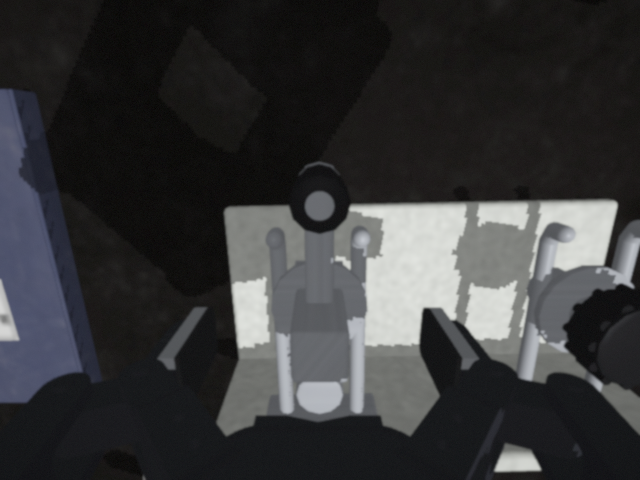

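The hub sits midway between the open fingers. The hub top is at (319,352) and the knob at (320,205). Closing.

Emit:
{"fn": "apply_moves", "kwargs": {"deltas": [[0,0,0,0,0,0,1],[0,0,0,0,0,0,1],[0,0,0,0,0,0,1],[0,0,0,0,0,0,1],[0,0,0,0,0,0,1],[0,0,0,0,0,0,1],[0,0,0,0,0,0,1],[0,0,0,0,0,0,1]], "force": 80}}

```text
clock: 5.15
tcp_pos: [504.8, -398.2, 83.0]
tool_rot: [-2.39, 1.57, -0.692]
force: [-0.1, 0.2, 6.1]
width: 20.8
```

Run:
```python
from h import *
s=bot.sense();print(s["tcp_pos"],s["force"],s["moment"],s["width"],jaw()[0])
```

```text
[ 504.76325718 -398.15556408   83.02019708] [-0.11554733  0.24741795  6.07385188] [0.08711346 0.18172454 0.02455097] 20.846838013983632 97.30021252490677
```

Emit:
{"fn": "apply_moves", "kwargs": {"deltas": [[-0.15,0,0,0,0,0,1],[-0.35,0,0,0,0,0,1],[-0.6,0,0,0,0,0,1],[-0.85,0,0,0,0,0,1],[-1,0,0,0,0,0,1],[-1,0,0,0,0,0,1],[-1,0,0,0,0,0,1]]}}

```text
clock: 5.85
tcp_pos: [504.3, -397.8, 162.4]
tool_rot: [1.102, 1.571, 2.8]
force: [-0.4, 0.4, -2.6]
width: 21.1
```

Run:
```python
from h import *
s=bot.sense();t=s["tcp_pos"];print(t,s["force"],s["moment"],s["width"],jaw()[0])
c,f,im,d,P=cloud("wrist");np.savez("w4.npz",im=im,P=P,d=d,c=c)
# hub top / knob relative to tcp in tool frame
R=jaw()[1]; T=(P-t)@R
mh=(abs(T[...,2])<14)&(abs(T[...,1])<18)&(T[...,0]>-45)&(T[...,0]<-25)
mk=(abs(T[...,2])<20)&(T[...,1]>40)&(T[...,1]<80)&(T[...,0]>-75)&(T[...,0]<-40)
for n,m in(("hub",mh),("knob",mk)):
    q=T[m];v,u=np.nonzero(m);print(n,m.sum(),np.median(q,axis=0).round(1),np.percentile(q,[3,97],axis=0).round(1).tolist(),u.mean(),v.mean())
print("row to shaft",row([520.5,-19.8,t[2]],83.2))
```

```text
[ 504.31370758 -397.80829165  162.42940001] [-0.39820966  0.39226339 -2.59334986] [-0.03495758  0.01173264 -0.04115217] 21.10864265662949 97.30196335429515
hub 4864 [-33.9   1.1   0. ] [[-41.2, -12.6, -12.5], [-26.3, 10.1, 12.3]] 317.60464638157896 351.4761513157895
knob 3044 [-48.2  57.1  -0.2] [[-50.1, 49.2, -7.5], [-45.2, 64.3, 7.3]] 317.3981603153745 203.26084099868595
row to shaft (array([-0.005, -0.804,  4.658]), array([ 0.157,  0.   , -0.001]))
```

Run:
```python
from h import *
W=np.load("w4.npz",allow_pickle=True); im,P=W["im"],W["P"]; c=W["c"].item(); _,f=K("wrist")
s=bot.sense();t=s["tcp_pos"];R=jaw()[1];T=(P-t)@R
m=(abs(T[...,2])<14)&(abs(T[...,1])<18)&(T[...,0]>-45)&(T[...,0]<-22)
u0=int(np.nonzero(m)[1].mean()); 
for v in range(290,400,4): print(v,T[v,u0-6:u0+7].mean(0).round(1),im[v,u0-6:u0+7].mean().round())
```

```text
290 [-10.8  13.4  -0.2] 107.0
294 [-10.6  11.4  -0.2] 107.0
298 [-10.5   9.5  -0.2] 107.0
302 [-10.6   7.7  -0.2] 106.0
306 [-12.4   6.8  -0.2] 92.0
310 [-16.1   6.9  -0.2] 92.0
314 [-19.5   6.9  -0.2] 92.0
318 [-22.7   6.8  -0.2] 92.0
322 [-25.4   6.6  -0.2] 92.0
326 [-28.8   6.9  -0.2] 92.0
330 [-40.   11.9  -0.2] 92.0
334 [-33.5   6.4  -0.2] 100.0
338 [-34.3   5.2  -0.2] 105.0
342 [-34.6   3.7  -0.2] 106.0
346 [-43.2   7.7  -0.2] 106.0
350 [-34.4   0.3  -0.2] 106.0
354 [-34.5  -1.3  -0.2] 106.0
358 [-34.7  -2.9  -0.2] 106.0
362 [-34.3  -4.9  -0.2] 106.0
366 [-34.5  -6.5  -0.2] 106.0
370 [-34.8  -8.   -0.2] 106.0
374 [-34.7  -9.8  -0.2] 106.0
378 [-34.6 -11.6  -0.2] 105.0
382 [-34.4 -13.6  -0.2] 109.0
386 [-13.6 -32.4  -0.3] 189.0
390 [-13.7 -34.5  -0.3] 185.0
394 [-13.5 -36.8  -0.3] 185.0
398 [-13.7 -38.8  -0.3] 185.0
```

The crank is off the hook: 2.6 N is its weight, and it sits square in the jaws, its axis 3.6 mm beyond the TCP. Carrying it to the shaft.

Emit:
{"fn": "apply_moves", "kwargs": {"deltas": [[-0.4,0,0,0,0,0,1],[-0.4,-0.07,0.45,0,0,0,1],[-0.4,-0.153,0.934,0,0,0,1]]}}

```text
clock: 6.2
tcp_pos: [506.9, -322.3, 194.1]
tool_rot: [-2.438, 1.571, -0.742]
force: [0.4, 1.1, -4.2]
width: 20.7
```

Emit:
{"fn": "apply_moves", "kwargs": {"deltas": [[0,-0.08,0.47,0,0,0,1],[0,-0.153,0.934,0,0,0,1]]}}

```text
clock: 6.4
tcp_pos: [508.9, -244.9, 193.3]
tool_rot: [0.958, 1.569, 2.656]
force: [0.4, 0.1, -2.3]
width: 21.3
```

Emit:
{"fn": "apply_moves", "kwargs": {"deltas": [[0,-0.08,0.47,0,0,0,1],[0,-0.153,0.934,0,0,0,1]]}}

```text
clock: 6.6
tcp_pos: [511.6, -169.2, 193.4]
tool_rot: [1.073, 1.569, 2.771]
force: [0.3, 0.4, -3.3]
width: 20.9
```

Emit:
{"fn": "apply_moves", "kwargs": {"deltas": [[0,-0.08,0.47,0,0,0,1],[0,-0.153,0.934,0,0,0,1]]}}

```text
clock: 6.8
tcp_pos: [514.3, -93.6, 193.4]
tool_rot: [1.242, 1.569, 2.94]
force: [1.1, 1.1, -2.7]
width: 21.1
```

Emit:
{"fn": "apply_moves", "kwargs": {"deltas": [[0,-0.08,0.4,0.08,0,0,1],[0,-0.153,0.8,0.157,0,0,1],[0,-0.153,0.934,0.157,0,0,1],[0,-0.153,0.934,0.157,0,0,1]]}}

```text
clock: 7.2
tcp_pos: [517.0, -18.4, 193.6]
tool_rot: [1.621, 1.569, 3.077]
force: [0.6, 0.6, -3.3]
width: 20.9
```

Run:
```python
from h import *
s=bot.sense();t=s["tcp_pos"];print(t,s["force"],s["moment"],s["width"],jaw()[0])
print(row([517.6,-19.4,132],83.2))
c,f,im,d,P=cloud("wrist");np.savez("w5.npz",im=im,P=P,d=d,c=c); cv2.imwrite("pics/w5.png",im[...,::-1])
c,f,im,d,P=cloud("side");np.savez("s5.npz",im=im,P=P,d=d,c=c)
o=cv2.resize(im[150:290,250:360],(440,560),interpolation=cv2.INTER_CUBIC);cv2.imwrite("pics/s5.png",o[...,::-1])
```

```text
[516.95360803 -18.37831856 193.61494121] [ 0.58203971  0.59280514 -3.30719485] [-0.02391187  0.00945224  0.01822296] 20.875846078138974 83.40329893378477
(array([ 0.77 , -0.011, -0.012]), array([ 0.002, -0.   , -0.001]))
```

View pics/w5.png

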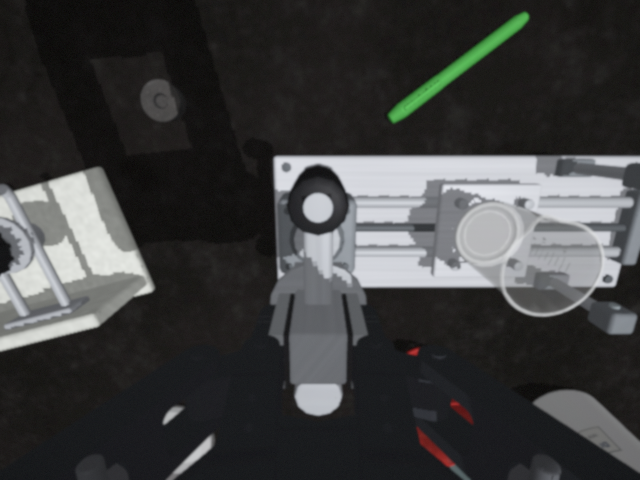

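The crank hangs over the gearbox, which spans columns 277–355, and the stage runs parallel to the jaws. I'll check the gearbox centre along y from the depth data, then lower.

Run:
```python
from h import *
W=np.load("w5.npz",allow_pickle=True); P=W["P"]
s=bot.sense();t=s["tcp_pos"];R=jaw()[1]; T=(P-t)@R
m=(P[...,2]>52)&(P[...,2]<61)&(abs(T[...,2])<45)&(abs(T[...,1])<60)
v,u=np.nonzero(m)
for r in range(200,275,10):
    k=v==r
    if k.any(): q=T[r,u[k]]; print(r,q[:,2].min().round(1),q[:,2].max().round(1),q[:,1].mean().round(1),k.sum())
print(T[m][:,1].max(),np.percentile(T[m][:,1],99.5))
S=np.load("s5.npz",allow_pickle=True);Q=S["P"]
# side: knob & gearbox
m=(np.hypot(Q[...,0]-520,Q[...,1]+20)<50)&(Q[...,2]>50)&(Q[...,2]<59)
q=Q[m];print("side gearbox",m.sum(),cv2.minAreaRect(q[:,:2].astype(np.float32)),np.median(q,axis=0))
```

```text
200 -29.8 30.7 26.5 14
210 -31.7 32.4 18.8 19
220 -31.1 32.8 10.3 24
230 -31.4 33.3 2.1 36
240 -31.8 33.6 -6.7 31
250 -31.2 32.8 -15.4 35
260 -31.5 33.1 -24.5 45
270 -30.8 32.4 -33.8 14
27.775619929219545 27.04987255039206
side gearbox 246 ((518.2161865234375, -24.38797378540039), (68.06002807617188, 64.1938247680664), 82.46096801757812) [511.90808416 -41.24646496  56.4461353 ]
```

Emit:
{"fn": "apply_moves", "kwargs": {"deltas": [[0.3,-0.015,0,0,0,0,1],[0.6,-0.015,0,0,0,0,1],[0.82,-0.015,0,0,0,0,1],[0.82,-0.015,0,0,0,0,1],[0.82,-0.015,0,0,0,0,1]]}}

```text
clock: 7.8
tcp_pos: [518.9, -20.7, 128.9]
tool_rot: [1.902, 1.57, -2.93]
force: [0.7, -0.6, -3.7]
width: 21.0
```

Run:
```python
from h import *
s=bot.sense();t=s["tcp_pos"];print(t,s["force"],s["moment"],s["width"],jaw()[0])
c,f,im,d,P=cloud("side");cv2.imwrite("pics/s6.png",cv2.resize(im[170:290,240:360],(600,600),interpolation=cv2.INTER_CUBIC)[...,::-1])
np.savez("s6.npz",im=im,P=P,d=d,c=c)
```

```text
[518.92249582 -20.69896429 128.9323691 ] [ 0.72823339 -0.59139797 -3.73872857] [-0.01060795 -0.0246194   0.0201202 ] 21.040211921687586 83.14175898987524
```

View pics/s6.png

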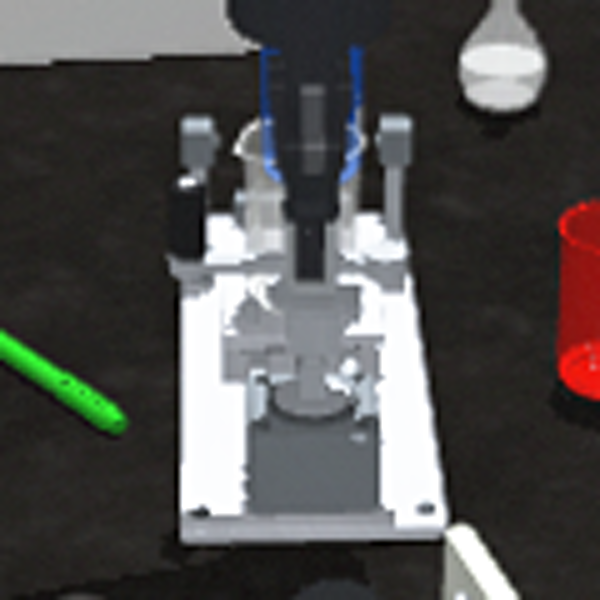

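The side view shows the crank's sleeve over the gearbox, both at about x=315. The arm had not settled at the last reading, so I'll re-measure the gearbox edges from the wrist while it is still.

Run:
```python
from h import *
s=bot.sense();t=s["tcp_pos"];R=jaw()[1];print(t,jaw()[0])
c,f,im,d,P=cloud("wrist"); T=(P-t)@R; print(bot.sense()["tcp_pos"]);np.savez("w6.npz",im=im,P=P,d=d,c=c)
m=(P[...,2]>51)&(P[...,2]<61)&(abs(T[...,2])<45)&(abs(T[...,1])<60)
v,u=np.nonzero(m)
for r in range(v.min(),v.max(),8):
    k=v==r
    if k.any(): q=T[r,u[k]]; print(r,q[:,2].min().round(1),q[:,2].max().round(1),q[:,1].mean().round(1),k.sum())
mk=(abs(T[...,2])<20)&(T[...,1]>40)&(T[...,1]<80)&(T[...,0]>-75)&(T[...,0]<-40);print(np.median(T[mk],axis=0))
```

```text
[519.47716308 -20.52271641 129.55535253] 83.14472175026287
[519.70078106 -20.35195201 129.86858691]
209 24.3 24.3 30.4 1
217 -30.9 33.1 26.3 45
225 -31.4 33.6 21.3 56
233 -31.6 33.7 16.0 71
241 -30.9 33.1 10.8 60
249 -31.4 33.4 5.3 47
257 -31.8 34.0 -0.3 41
265 -31.2 33.1 -5.7 39
273 -31.4 33.5 -11.8 29
281 -31.8 34.0 -18.0 15
289 -31.1 33.1 -24.0 5
[-48.28596249  57.12547744   0.08823564]
```

Emit:
{"fn": "apply_moves", "kwargs": {"deltas": [[0,0,0.014,0,0,0,1],[0.05,0,0.014,0,0,0,1],[0.1,0,0.014,0,0,0,1],[0.15,0,0.014,0,0,0,1],[0.2,0,0.014,0,0,0,1],[0.2,0,0.014,0,0,0,1]]}}

```text
clock: 8.5
tcp_pos: [518.5, -18.6, 112.1]
tool_rot: [1.675, 1.57, 3.127]
force: [-0.7, -0.5, -3.5]
width: 21.2
```

Run:
```python
from h import *
s=bot.sense();t=s["tcp_pos"];print(t,s["force"],s["moment"],s["width"],jaw()[0])
```

```text
[518.54525847 -18.60836751 112.13046575] [-0.69773273 -0.4877395  -3.53756569] [0.01298919 0.00578474 0.00327262] 21.18404481932699 83.1764988568534
```

No contact force, and the sleeve end is about 10 mm below the shaft top, so it has entered. Continuing down.

Emit:
{"fn": "apply_moves", "kwargs": {"deltas": [[0.04,0,0,0,0,0,1],[0.08,0,0,0,0,0,1],[0.12,0,0,0,0,0,1],[0.15,0,0,0,0,0,1],[0.15,0,0,0,0,0,1],[0.15,0,0,0,0,0,1]]}}

```text
clock: 9.1
tcp_pos: [519.2, -18.6, 101.1]
tool_rot: [-1.565, 1.571, -0.114]
force: [-1.5, 0.1, 0.9]
width: 20.8
```

Run:
```python
from h import *
s=bot.sense();t=s["tcp_pos"];print(t,s["force"],s["moment"],s["width"],jaw()[0])
```

```text
[519.16626345 -18.63774151 101.05863328] [-1.45416551  0.07303042  0.92956826] [-0.01125688  0.22934943  0.04185581] 20.767238526774992 83.17426549604093
```

Emit:
{"fn": "apply_moves", "kwargs": {"deltas": [[0.03,0,0,0,0,0,1],[0.03,0,0,0,0,0,1],[0.0,0,0,0,0,0,0],[0,0,0,0,0,0,0],[0,0,0,0,0,0,0],[0,0,0,0,0,0,0],[-0.18,0,0,0,0,0,0],[-0.18,0,0,0,0,0,0],[-0.18,0.35,0,0,0,0,0],[-0.18,0.72,0,0,0,0,0],[-0.18,0.72,0,0,0,0,0],[-0.18,0.72,0,0,0,0,0]]}}

```text
clock: 10.3
tcp_pos: [461.9, -11.8, 115.2]
tool_rot: [-1.49, 1.57, -0.038]
force: [0.1, 0.7, 0.4]
width: 85.4
```

Run:
```python
from h import *
s=bot.sense();t=s["tcp_pos"];R=jaw()[1];print(t,s["force"],s["width"],jaw()[0])
c,f,im,d,P=cloud("wrist"); T=(P-t)@R; cv2.imwrite("pics/w7.png",im[...,::-1]); np.savez("w7.npz",im=im,P=P,d=d,c=c)
m=(P[...,2]>141)&(P[...,2]<160)&(abs(T[...,2])<25)&(abs(T[...,1])<30)
v,u=np.nonzero(m);q=plane(c,f,u,v,np.median(P[m][:,2]));print("knob",m.sum(),np.median(P[m],axis=0),((q-t)@R).mean(0),q.mean(0))
c,f,im,d,P=cloud("side")
m=(np.hypot(P[...,0]-460,P[...,1]+12)<30)&(P[...,2]>100)&(im.max(2)<70);print("side knob",m.sum(),np.percentile(P[m][:,2],[3,50,97]))
```

```text
[461.89842223 -11.75631762 115.15257351] [0.10107887 0.66921368 0.41642216] 85.44374063754971 83.17904780423864
knob 1933 [460.23396725 -11.44306672 149.18938256] [-34.03758523   1.51016222   0.12259798] [460.39595769 -11.45455853 149.18938256]
side knob 79 [208.67011246 220.41354543 232.67089198]
```

View pics/w7.png

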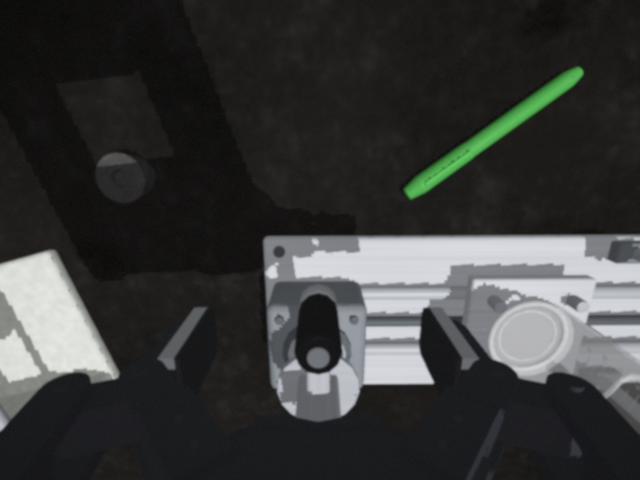

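The knob at (318,340) stands between the fingers with its top at z ≈ 149–151, so the crank is down. Gripping the knob; it spins on its pin, so I'll circle at constant yaw.

Emit:
{"fn": "apply_moves", "kwargs": {"deltas": [[0,0.012,0,0,0,0,0],[0,0.012,0,0,0,0,1],[0,0.012,0,0,0,0,1],[0,0.012,0,0,0,0,1],[0,0.012,0,0,0,0,1],[0,0.012,0,0,0,0,1],[0,0.012,0,0,0,0,1],[0,0.012,0,0,0,0,1],[0,0.012,0,0,0,0,1]], "force": 30}}

```text
clock: 11.3
tcp_pos: [460.9, -11.7, 115.3]
tool_rot: [-2.003, 1.571, -0.552]
force: [-1.3, -0.0, 0.9]
width: 17.0
```

Emit:
{"fn": "apply_moves", "kwargs": {"deltas": [[0,-0.011,0.13,0,0,0,1],[0,-0.045,0.257,0,0,0,1],[0,-0.1,0.375,0,0,0,1],[0,-0.176,0.482,0,0,0,1],[0,-0.176,0.482,0,0,0,1]]}}

```text
clock: 11.8
tcp_pos: [480.8, 26.1, 115.3]
tool_rot: [-1.328, 1.57, 0.125]
force: [1.6, -1.4, -1.2]
width: 17.1
```

Run:
```python
from h import *
s=bot.sense();t=s["tcp_pos"];R=jaw()[1];print(t,s["force"],R.T@s["force"],s["width"],jaw()[0])
```

```text
[480.8154105   26.05648228 115.29257963] [ 1.61199339 -1.36002288 -1.24105038] [ 1.24244925 -1.75957886 -1.1612894 ] 17.085304943603322 83.24581744324638
```

Forces are about 2 N. Continuing: the rest of Q1, then Q2 to Q4.

Emit:
{"fn": "apply_moves", "kwargs": {"deltas": [[0,-0.092,0.093,0,0,0,1],[0,-0.2,0.168,0,0,0,1],[0,-0.318,0.223,0,0,0,1],[0,-0.444,0.257,0,0,0,1],[0,-0.575,0.268,0,0,0,1]]}}

```text
clock: 12.3
tcp_pos: [528.0, 40.7, 115.0]
tool_rot: [1.988, 1.569, -2.843]
force: [-1.7, -6.6, -0.7]
width: 17.2
```

Emit:
{"fn": "apply_moves", "kwargs": {"deltas": [[0,-0.13,-0.011,0,0,0,1],[0,-0.257,-0.045,0,0,0,1],[0,-0.375,-0.1,0,0,0,1],[0,-0.482,-0.176,0,0,0,1],[0,-0.575,-0.268,0,0,0,1],[0,-0.65,-0.375,0,0,0,1],[0,-0.705,-0.494,0,0,0,1],[0,-0.739,-0.62,0,0,0,1],[0,-0.75,-0.75,0,0,0,1]]}}

```text
clock: 13.2
tcp_pos: [580.2, -26.7, 115.3]
tool_rot: [-0.22, 1.57, 1.231]
force: [-4.2, 1.9, -1.2]
width: 17.1
```

Run:
```python
from h import *
s=bot.sense();t=s["tcp_pos"];R=jaw()[1];print(t,s["force"],R.T@s["force"],s["width"],jaw()[0],s["joints"])
```

```text
[580.22669155 -26.66685924 115.25680641] [-4.24714417  1.90524095 -1.2442858 ] [1.24445164 4.44407461 1.38490606] 17.115030074791708 83.15453521067192 [-4.87551984e-02  4.20016838e-01  1.82637235e+00  5.33631946e-04
  8.95078919e-01 -1.50040934e+00]
```

Forces are under 7 N. Completing turn 1, then turn 2.

Emit:
{"fn": "apply_moves", "kwargs": {"deltas": [[0,0.011,-0.13,0,0,0,1],[0,0.045,-0.257,0,0,0,1],[0,0.1,-0.375,0,0,0,1],[0,0.176,-0.482,0,0,0,1],[0,0.268,-0.575,0,0,0,1],[0,0.375,-0.65,0,0,0,1],[0,0.494,-0.705,0,0,0,1],[0,0.62,-0.739,0,0,0,1],[0,0.75,-0.75,0,0,0,1]]}}

```text
clock: 14.1
tcp_pos: [512.9, -79.0, 115.6]
tool_rot: [-2.199, 1.569, -0.747]
force: [1.5, -2.0, 0.2]
width: 16.7
```

Emit:
{"fn": "apply_moves", "kwargs": {"deltas": [[0,0.13,0.011,0,0,0,1],[0,0.257,0.045,0,0,0,1],[0,0.375,0.1,0,0,0,1],[0,0.482,0.176,0,0,0,1],[0,0.575,0.268,0,0,0,1],[0,0.65,0.375,0,0,0,1],[0,0.705,0.494,0,0,0,1],[0,0.739,0.62,0,0,0,1],[0,0.75,0.75,0,0,0,1],[0,0.75,0.75,0,0,0,1]]}}

```text
clock: 15.1
tcp_pos: [461.0, -10.1, 115.3]
tool_rot: [0.519, 1.57, 1.971]
force: [-3.2, 0.9, 4.3]
width: 16.8
```

```bash
cat > gate.py <<'E'
from h import *
import sys
s=bot.sense();t=s["tcp_pos"];R=jaw()[1];print(s["clock"],t,R.T@s["force"],s["width"],jaw()[0])
c,f,im,d,P=cloud("top")
np.savez("tg.npz",im=im,P=P,d=d)
cv2.imwrite(f"pics/{sys.argv[1]}.png",cv2.resize(im[225:300,215:345],(800,462),interpolation=cv2.INTER_CUBIC)[...,::-1])
E
python3 gate.py g1
```

```text
15.1 [461.01916604 -10.08025525 115.26807649] [-4.33954585  3.32473077  0.55281071] 16.776402546602032 83.23357446858242
```

View pics/g1.png

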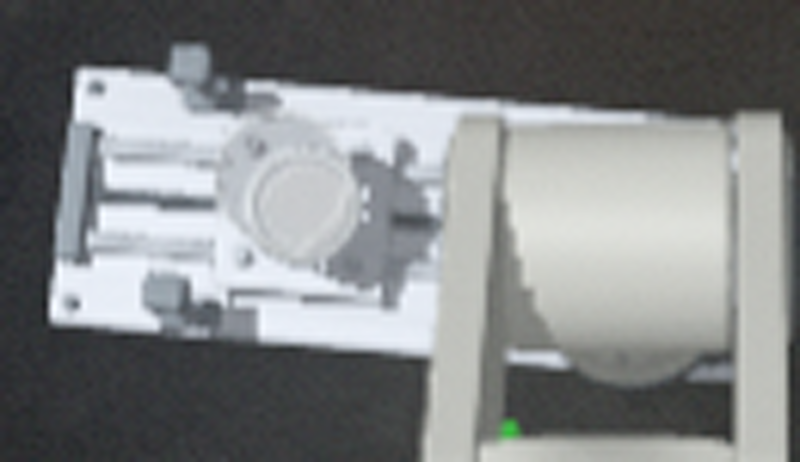

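The top view shows the carriage well advanced: beaker base at (305,200) in the crop, gate heads at (190,63) and (167,295). The top camera can track the rest, so I'll measure numerically.

```bash
cat > meas.py <<'E'
from h import *
c,f=K("top")
a=np.radians(83.2); U=np.array([np.cos(a),np.sin(a)]); N=np.array([-U[1],U[0]]); C=np.array([521.,-19.5])
def meas(P):
    s=(P[...,:2]-C)@U; n=(P[...,:2]-C)@N; z=P[...,2]; o={}
    hd=[]
    for k,sg in (("h+",1),("h-",-1)):
        m=(abs(n-sg*55)<18)&(s>205)&(s<260)&(z>92)&(z<112)
        v,u=np.nonzero(m); q=(plane(c,f,u,v,102.)[:,:2]-C); hd.append([(q@U).mean(),(q@N).mean(),m.sum(),np.median(z[m])])
    # glass bodies: everything above 60 between
    m=(abs(n)<40)&(s>100)&(s<285)&(z>48)&(z<150)
    v,u=np.nonzero(m); 
    rim=m&(z>115); vr,ur=np.nonzero(rim); qr=plane(c,f,ur,vr,129.)[:,:2]-C
    # plate: z 30..46
    p=(abs(n)<46)&(s>80)&(s<290)&(z>31)&(z<45)
    vp,up=np.nonzero(p); qp=plane(c,f,up,vp,37.)[:,:2]-C; sp=qp@U
    print("heads",np.round(hd,1).tolist(),"mid",np.mean([h[0] for h in hd]).round(1))
    print("glass",m.sum(),"rim",rim.sum(),(np.percentile(qr@U,[1,50,99]).round(1) if rim.any() else None))
    h,e=np.histogram(sp,bins=np.arange(80,290,4)); print("plate",p.sum(),[(int(x),int(k)) for x,k in zip(e,h) if k>4])
E
python3 - <<'E'
from meas import *
meas(np.load("top0.npz")["P"]); meas(np.load("tg.npz")["P"])
a=np.load("top0.npz")["im"]; b=np.load("tg.npz")["im"]
# carriage+beaker template shift
t=cv2.cvtColor(a[240:284,258:288],cv2.COLOR_RGB2GRAY)
r=cv2.matchTemplate(cv2.cvtColor(b,cv2.COLOR_RGB2GRAY)[230:292,215:300],t,cv2.TM_CCOEFF_NORMED);_,mx,_,l=cv2.minMaxLoc(r)
print(mx,l[0]+215-258,l[1]+230-240)
E
```

```text
heads [[231.5, 57.6, 41.0, 99.5], [231.3, -51.5, 45.0, 101.2]] mid 231.4
glass 276 rim 100 [117.7 156.2 181.7]
plate 470 [(104, 14), (108, 34), (112, 29), (116, 33), (120, 17), (124, 15), (128, 20), (132, 21), (136, 18), (140, 26), (144, 23), (148, 22), (152, 25), (156, 26), (160, 21), (164, 26), (168, 23), (172, 19), (176, 13), (180, 9), (184, 12), (188, 20)]
heads [[231.3, 57.7, 42.0, 100.5], [231.6, -51.8, 42.0, 101.7]] mid 231.4
glass 287 rim 105 [146.8 184.6 209.4]
plate 454 [(132, 8), (136, 32), (140, 32), (144, 31), (148, 26), (152, 12), (156, 16), (160, 18), (164, 20), (168, 22), (172, 20), (176, 22), (180, 28), (184, 20), (188, 21), (192, 25), (196, 24), (200, 17), (204, 12), (208, 9), (212, 12), (216, 19), (220, 5)]
0.7896935939788818 -9 -1
```

Travel so far is about 28.5 mm of roughly 81.5 mm, so about 53 mm (636°) remains. I'll do six more quarters and then re-measure.

Emit:
{"fn": "apply_moves", "kwargs": {"deltas": [[0,-0.011,0.13,0,0,0,1],[0,-0.045,0.257,0,0,0,1],[0,-0.1,0.375,0,0,0,1],[0,-0.176,0.482,0,0,0,1],[0,-0.268,0.575,0,0,0,1],[0,-0.375,0.65,0,0,0,1],[0,-0.494,0.705,0,0,0,1],[0,-0.62,0.739,0,0,0,1],[0,-0.75,0.75,0,0,0,1]]}}

```text
clock: 16.05
tcp_pos: [528.2, 40.5, 115.0]
tool_rot: [2.131, 1.57, -2.7]
force: [-1.0, -5.8, -2.1]
width: 17.1
```

Emit:
{"fn": "apply_moves", "kwargs": {"deltas": [[0,-0.13,-0.011,0,0,0,1],[0,-0.257,-0.045,0,0,0,1],[0,-0.375,-0.1,0,0,0,1],[0,-0.482,-0.176,0,0,0,1],[0,-0.575,-0.268,0,0,0,1],[0,-0.65,-0.375,0,0,0,1],[0,-0.705,-0.494,0,0,0,1],[0,-0.739,-0.62,0,0,0,1],[0,-0.75,-0.75,0,0,0,1]]}}

```text
clock: 16.95
tcp_pos: [580.2, -26.6, 115.2]
tool_rot: [-0.023, 1.57, 1.428]
force: [-4.1, 1.0, -1.6]
width: 17.2
```

Emit:
{"fn": "apply_moves", "kwargs": {"deltas": [[0,0.011,-0.13,0,0,0,1],[0,0.045,-0.257,0,0,0,1],[0,0.1,-0.375,0,0,0,1],[0,0.176,-0.482,0,0,0,1],[0,0.268,-0.575,0,0,0,1],[0,0.375,-0.65,0,0,0,1],[0,0.494,-0.705,0,0,0,1],[0,0.62,-0.739,0,0,0,1],[0,0.75,-0.75,0,0,0,1]]}}

```text
clock: 17.85
tcp_pos: [513.0, -79.0, 115.6]
tool_rot: [-2.133, 1.569, -0.682]
force: [1.7, -0.2, -0.8]
width: 17.0
```

Emit:
{"fn": "apply_moves", "kwargs": {"deltas": [[0,0.13,0.011,0,0,0,1],[0,0.257,0.045,0,0,0,1],[0,0.375,0.1,0,0,0,1],[0,0.482,0.176,0,0,0,1],[0,0.575,0.268,0,0,0,1],[0,0.65,0.375,0,0,0,1],[0,0.705,0.494,0,0,0,1],[0,0.739,0.62,0,0,0,1],[0,0.75,0.75,0,0,0,1],[0,0.75,0.75,0,0,0,1]]}}

```text
clock: 18.85
tcp_pos: [461.0, -10.1, 115.2]
tool_rot: [0.616, 1.57, 2.068]
force: [-4.0, 1.6, 3.8]
width: 16.9
```

```bash
python3 gate.py g2; python3 -c "
from meas import *
meas(np.load('tg.npz')['P'])"
```

```text
18.85 [460.98768763 -10.09986247 115.23934669] [-3.76097358  4.14358708  1.1484283 ] 16.905415110358906 83.23437734824896
heads [[232.1, 57.9, 40.0, 100.5], [231.5, -52.5, 39.0, 100.8]] mid 231.8
glass 302 rim 106 [176.3 215.8 240.5]
plate 425 [(164, 20), (168, 29), (172, 27), (176, 30), (180, 18), (184, 14), (188, 14), (192, 21), (196, 21), (200, 21), (204, 21), (208, 21), (212, 23), (216, 21), (220, 22), (224, 20), (228, 18), (232, 16), (236, 7), (240, 7), (244, 10), (248, 14)]
```

Emit:
{"fn": "apply_moves", "kwargs": {"deltas": [[0,-0.011,0.13,0,0,0,1],[0,-0.045,0.257,0,0,0,1],[0,-0.1,0.375,0,0,0,1],[0,-0.176,0.482,0,0,0,1],[0,-0.268,0.575,0,0,0,1],[0,-0.375,0.65,0,0,0,1],[0,-0.494,0.705,0,0,0,1],[0,-0.62,0.739,0,0,0,1],[0,-0.75,0.75,0,0,0,1]]}}

```text
clock: 19.8
tcp_pos: [528.2, 40.5, 115.0]
tool_rot: [2.148, 1.57, -2.684]
force: [-2.5, -6.2, -1.9]
width: 17.0
```

Emit:
{"fn": "apply_moves", "kwargs": {"deltas": [[0,-0.13,-0.011,0,0,0,1],[0,-0.257,-0.045,0,0,0,1],[0,-0.375,-0.1,0,0,0,1],[0,-0.482,-0.176,0,0,0,1],[0,-0.575,-0.268,0,0,0,1],[0,-0.65,-0.375,0,0,0,1],[0,-0.705,-0.494,0,0,0,1],[0,-0.739,-0.62,0,0,0,1],[0,-0.75,-0.75,0,0,0,1]]}}

```text
clock: 20.7
tcp_pos: [580.2, -26.7, 115.2]
tool_rot: [0.061, 1.57, 1.513]
force: [-3.6, 1.8, -1.6]
width: 17.1
```

Emit:
{"fn": "apply_moves", "kwargs": {"deltas": [[0,0.011,-0.13,0,0,0,1],[0,0.045,-0.257,0,0,0,1],[0,0.1,-0.375,0,0,0,1],[0,0.176,-0.482,0,0,0,1],[0,0.268,-0.575,0,0,0,1],[0,0.375,-0.65,0,0,0,1],[0,0.494,-0.705,0,0,0,1],[0,0.62,-0.739,0,0,0,1],[0,0.75,-0.75,0,0,0,1],[0,0.75,-0.75,0,0,0,1]]}}

```text
clock: 21.7
tcp_pos: [511.9, -78.7, 115.5]
tool_rot: [2.457, 1.57, -2.374]
force: [-0.5, -3.4, 1.1]
width: 17.0
```

```bash
python3 gate.py g3
python3 - <<'E'
from meas import *
meas(np.load('tg.npz')['P'])
S,fs=K("side")
_,_,im,d,Q=cloud("side"); np.savez("s9.npz",im=im,P=Q)
s=(Q[...,:2]-C)@U; n=(Q[...,:2]-C)@N; z=Q[...,2]
for k,sg in (("h+",1),("h-",-1)):
    m=(abs(n-sg*55)<20)&(s>190)&(s<270)&(z>94)&(z<115); print(k,m.sum(),np.percentile(s[m],[5,50,95]).round(1))
m=(abs(n)<40)&(s>150)&(s<290)&(z>115)&(z<140); print("side rim",m.sum(),np.percentile(s[m],[2,50,98]).round(1) if m.any() else 0)
E
```

```text
21.7 [511.90719007 -78.71375515 115.54353802] [-1.10179684  0.08572251 -3.40584276] 17.02902554415359 83.18406747466399
heads [[231.1, 57.7, 44.0, 102.1], [231.2, -51.8, 42.0, 99.6]] mid 231.1
glass 305 rim 105 [199.1 237.8 263.4]
plate 430 [(184, 5), (188, 30), (192, 35), (196, 30), (200, 23), (204, 21), (208, 13), (212, 15), (216, 24), (220, 21), (224, 18), (228, 21), (232, 21), (236, 22), (240, 18), (244, 21), (248, 18), (252, 18), (256, 14), (260, 9), (264, 8), (268, 12)]
h+ 35 [215.8 224.4 236.1]
h- 32 [219.4 225.2 241.9]
side rim 0 0
```

The rim centre is at 231.3 mm and the gate heads at about 231.3 mm, so the beaker is centred. I'll open only partway, because the hub is close beside the finger, then retreat straight up.

Emit:
{"fn": "apply_moves", "kwargs": {"deltas": [[0,0,0,0,0,0,0.55],[0,0,0,0,0,0,0.55],[0,0,0,0,0,0,0.55],[0,0,0,0,0,0,0.55],[-0.15,0,0,0,0,0,0.55],[-0.4,0,0,0,0,0,0.55],[-0.7,0,0,0,0,0,0.55],[-1,0,0,0,0,0,0.55],[-1,0,0,0,0,0,0.55]]}}

```text
clock: 22.7
tcp_pos: [515.6, -78.7, 199.2]
tool_rot: [-1.594, 1.565, -0.142]
force: [-0.3, -0.7, -0.5]
width: 38.4
```

Emit:
{"fn": "apply_moves", "kwargs": {"deltas": [[-0.5,0.5,-0.3,0,0,0,0.55],[-1,1,-0.6,0,0,0,0.55],[-1,1,-0.6,0,0,0,0.55],[-1,1,-0.6,0,0,0,0.55]]}}

```text
clock: 23.1
tcp_pos: [427.6, -117.4, 277.3]
tool_rot: [-1.805, 1.567, -0.355]
force: [-0.1, 0.6, -0.2]
width: 38.5
```

```bash
python3 gate.py g4
python3 - <<'E'
from meas import *
P=np.load('tg.npz')['P'];meas(P)
c2,f2,im,d,W=cloud("wrist"); cv2.imwrite("pics/w9.png",im[...,::-1]); np.savez("w9.npz",im=im,P=W)
for nm,Q,cc,ff in(("top",P,c,f),("wrist",W,c2,f2)):
    s=(Q[...,:2]-C)@U; n=(Q[...,:2]-C)@N; z=Q[...,2]
    m=(np.hypot(s,n)<16)&(z>125)&(z<145); v,u=np.nonzero(m); print(nm,"hub",m.sum(),(plane(cc,ff,u,v,135.).mean(0) if m.any() else 0),np.median(z[m]))
    m=(np.hypot(s,n)<75)&(np.hypot(s,n)>45)&(z>138)&(z<160); print("knob",m.sum(),np.median(Q[m],axis=0))
    for sg in (1,-1):
        m=(abs(n-sg*55)<15)&(s>210)&(s<255)&(z>98)&(z<106); print("head",m.sum(),np.median(s[m]))
    m=(abs(n)<40)&(s>180)&(s<285)&(z>122)&(z<136); print("rim",m.sum(),np.percentile(s[m],[1,99]) if m.any() else 0)
E
```

```text
23.1 [ 427.60219392 -117.37421793  277.34267187] [0.23155096 0.14055001 0.56958044] 38.53021809568606 83.0915079929752
heads [[231.6, 57.9, 41.0, 100.7], [230.9, -51.6, 41.0, 101.2]] mid 231.3
glass 309 rim 104 [199.1 237.5 263.4]
plate 436 [(188, 23), (192, 34), (196, 32), (200, 27), (204, 15), (208, 15), (212, 17), (216, 21), (220, 24), (224, 19), (228, 18), (232, 24), (236, 20), (240, 19), (244, 23), (248, 22), (252, 19), (256, 15), (260, 12), (264, 9), (268, 14), (272, 6)]
top hub 55 [519.43369308 -19.4660313  135.        ] 133.70104438801354
knob 0 [nan nan nan]
head 24 230.94086775527347
head 27 232.0324646349224
rim 88 [199.22148883 262.90862529]
wrist hub 666 [519.53293534 -21.41925803 135.        ] 134.75114886744163
knob 0 [nan nan nan]
head 0 nan
head 169 225.19751077412334
rim 0 0
  return _methods._mean(a, axis=axis, dtype=dtype,
  ret = um.true_divide(
  ret = ret.dtype.type(ret / rcount)
```

View pics/w9.png

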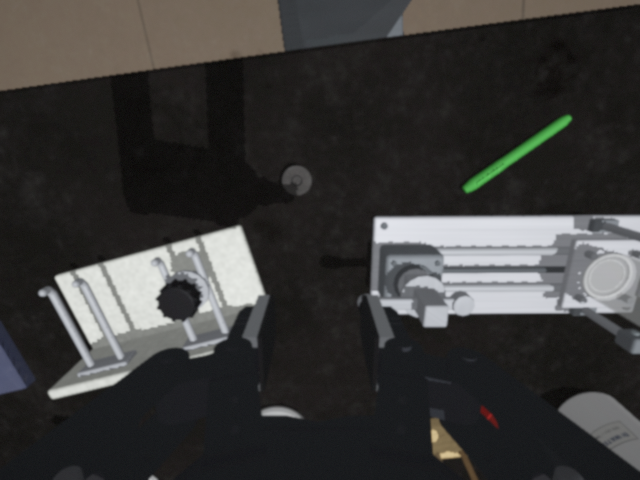

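The last view shows the crank on the shaft with its hub at (425,300), the counterweight towards the carriage, and the fingers clear. The round key is still on its hook at (180,300), the stopper is at (297,180), and the beaker is between the gate arms. I'll cross-check the gate distance from the first wrist view, which costs no time.

Run:
```python
from meas import *
Z=np.load("w1.npz",allow_pickle=True);W=Z["P"];cw=Z["c"].item();_,fw=K("wrist")
s=(W[...,:2]-np.array([521.7,-19.7]))@U; n=(W[...,:2]-np.array([521.7,-19.7]))@N; z=W[...,2]
print("ztop",np.percentile(z[(abs(abs(n)-55)<15)&(s>205)&(s<250)&(z>80)],[50,90,99]))
for sg in (1,-1):
    m=(abs(n-sg*55)<15)&(s>205)&(s<255)&(z>100)&(z<107); v,u=np.nonzero(m); print("head",m.sum(),np.percentile(s[m],[2,50,98]).round(1),np.percentile(n[m],[2,98]).round(1))
m=(abs(n)<40)&(s>100)&(s<200)&(z>125)&(z<134); print("rim",m.sum(),np.percentile(s[m],[1,99]).round(1))
```

```text
ztop [ 99.54093712 103.5010125  104.44029672]
head 516 [222.6 231.1 241.5] [47.1 63.7]
head 392 [223.1 231.4 241.5] [-62.9 -46.2]
rim 1158 [117.8 181.6]
```

The independent wrist measurement says 82.0 mm of travel was needed, and about 81.5 mm was made. That is well within ±6 mm, so I'm handing in.

```bash
python3 -c "
from plant import workorder
print(workorder.finish_job())"
```

```text
the job is handed in; nothing more can be done
None
```

I lifted the crank off its hook and seated it on the square shaft. I then wound it 2.75 turns clockwise by the knob, let go, backed off and handed the job in at about 23 s of the 72 s allowed. The hand-in gave no verdict.

- **Beaker centring:** after release, the top camera put the beaker's middle at 231.3 mm from the shaft axis and the gate's centre also at 231.3 mm. An earlier wrist view gave 82.0 mm of travel needed, and the top view shows about 81.5 mm made, so it should be within about 1 mm.
- **Crank:** the hub top stood at a height of 134–135 mm, against 135 mm expected when fully seated. Forces while winding were at most about 7 N.
- **Other items:** in the last wrist view the round key was still on its hook and the stopper was where it had been. I did not check the flask at the end, but the arm never went near it.
- **Checks that failed or disagreed:** in the last wrist view, one partly visible gate head at the picture's edge read 225 mm. I set this aside because the top view and the earlier wrist view both gave about 231–232 mm. The knob was hidden in the last views, so its final position was not measured. The top and wrist cameras differed by about 2 mm on the shaft's position.

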